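# Change round the tool batteries of charger and work lamp

### The arm

A 6-joint arm with a two-finger parallel gripper is mounted at the origin on the work surface. World frame = base frame: x ahead of the robot, y to its left, z up, the work surface at z = 0. Lengths are in m, angles in rad, forces in N, time in s.
With the tool pointing down it reaches from about 0.425 to 1.125 m from the base axis. Payload 14.9 kg.
Tool frame: the origin (TCP) lies at the centre of the arm's flange, where the gripper is bolted on; the fingertips stand 191 mm ahead of it and the grasp point (between the pads) lies 172 mm ahead of it; z points along the fingers, y is the direction in which the jaws open and shut (so a half turn about z gives the same grasp; the last joint's range is limited). The gripper opens to 91 mm and grips with 3 to 60 N. Pads are 32 mm wide; open, the fingers measure 118 mm over their backs; the gripper's body (76 mm by 178 mm) begins 60 mm behind the grasp point.
Start: joints at [1.303, 0.379, 1.734, -0, 1.028, -0.033], TCP at [0.163, 0.681, 0.405] pointing down, gripper open.
Joint ranges: [-2.77, 2.77], [-0.74, 2.19], [0, 2.66], [-1.06, 4.2], [0.31, 2.87], [-3.08, 3.08]. Speed limits (rad/s): [1.89, 1.89, 2.39, 3.14, 3.14, 3.14].

### API

Orientations are given as a unit quaternion [w, x, y, z].
In Python, from bench import manip gives the robot as it stands. Calls block until the motion is done:
- manip.move_ptp(position, orientation): joint-space move of the TCP to a pose.
- manip.servo_line(position, orientation=None, speed=0.15, until_force=None): straight line of the TCP; orientation=None keeps the orientation; speed is the mean speed in m/s. With until_force (N) it stops when the force on the tool has changed by that much, and returns True; else False.
- manip.movej(angles): joint-space move.
- manip.command_gripper(opening): opening from 0.0 (shut) to 1.0 (fully open); the grip force is fixed at half the most; returns when the fingers have stopped.
- manip.hold(seconds).
- manip.solve_ik(position, orientation): joint angles nearest the present ones, or None.
- manip.read_state(): the state.
- manip.capture(name): name is "side" or "top" or "wrist"; returns a dict with "img" (400x640x3 uint8, red, green, blue), "camera_matrix" (3x3 intrinsics, pixels), "R" (3x3) and "t" (3): a world point X has camera coordinates R X + t. Camera axes: x right, y down, z forward; pixel columns grow to the right and rows downward; lengths in m; the calibration is good to about 2 mm. A picture is of the moment at which its call begins. There is no depth.
A pose or a line that the arm cannot do raises manip.IKError and nothing moves.
- manip.hand_in(): hands the job in, once; it reports no verdict.
The state is a dict: "time": time; "joint_pos": joint angles; "dq": joint speeds; "tau": joint torques, N m; "tool_pos": TCP position; "ee_rot": TCP orientation; "force": force on the tool from outside, world axes, zero at the start; "wrist_torque": the same for the moment, N m; "grip_width": opening from 0.0 (shut) to 1.0 (fully open).
Only numpy, scipy, OpenCV 4.12 (cv2) and the standard library are available. Lean on these libraries where they do the work, as an engineer would, in place of code of your own. Each camera call takes 0.05 s, during which the arm holds its last target.

### The job

Change the tool batteries round: squeeze both catches of the charged pack on the charger, slide it off and slide it onto the empty rails of the work lamp until it is fully home and its catches have clicked out. Slide the flat pack, the one standing on the table, onto the emptied charger until it is fully home and has clicked too. Do not shift or knock over anything else on the table.

Things in the scene. Friction and masses are not known exactly. Their poses are not given: they have to be found in the camera images.
- pack_full: The charged battery pack, thick: 62 mm high, 0.35-0.55 kg; at the start home and locked on the charger, rails down. Origin: centre of the underside; z up, +x to the leading end with the brass contacts, which goes into a dock first. 96 mm long (x -48 to 48), housing 52 mm wide (y -26 to 26), 64 mm over the catch buttons.
- full_nose (a point): Bottom of the charged pack's leading end, x = 48 mm. Both packs: foot flange 52 mm wide, 0 to 5 mm high; above it, 5 to 13 mm high, a groove in each side from x = -26 mm to the leading end takes the rail lips (neck between grooves 39 mm wide). Grooves closed at the rear: it goes on only leading end first. Play on the rails 1.5 mm sideways, 2.5 mm upwards.
- full_catch_l (a joint): Left (+y side) catch of the charged pack: 0 m = sprung out, 0.0055 m = fully pressed inwards; spring 1.5 N out, 4.3 N pressed. Both packs: a 20 x 20 mm button on each side, centred at x = -33 mm, 30 mm above the underside, stands 6 mm out of the housing and is nearly flush (0.5 mm) when pressed.
- full_catch_r (a joint): Right (-y side) catch of the charged pack, same values. Each button carries a catch nose on its side (x -7 to 0 mm, 14 to 18 mm high, 5.5 mm out). Both buttons squeezed in free the pack; keep them squeezed for the first 10 mm of sliding off. Sliding on, the dock's flare pushes the noses in and they spring out by themselves: 5 to 15 N push over the last 20 mm.
- pack_flat: The flat (empty) battery pack, slim: 48 mm high, 0.25-0.4 kg, otherwise shaped, grooved and caught like the charged pack. At the start it stands on the table, rails down, in front of charger and lamp, perhaps in the way of sliding at their mouths, turned up to 75 degrees either way. Origin: centre of the underside; z up, +x to the leading end.
- flat_nose (a point): Bottom of the flat pack's leading end, 48 mm along the pack's +x from its origin.
- flat_catch_l (a joint): Left (+y side) catch of the flat pack: 0 m = sprung out, 0.0055 m = fully pressed inwards.
- flat_catch_r (a joint): Right (-y side) catch of the flat pack: 0 m = sprung out, 0.0055 m = fully pressed inwards.
- charger: Battery charger, a grey block screwed to the table: x -60 to 95 mm, 104 mm wide (140 mm over the screw ears), dock floor 32 mm above the table; a hump from x = 61 mm is 52 mm high. Origin on the table under the place of a home pack's origin; +x points from the open mouth (robot's side) to the stop. May stand left or right of the lamp.
- charger_home (a point): Where a home pack's origin lies on the charger: on the dock floor, 32 mm above the charger's origin, same axes. Both docks: two rails along x, lips from x = -14 to 48 mm (thin upturned lead-ins from -23 mm), underside 7.5 and top 11 mm above the floor, 42 mm apart; side walls 55 mm apart. The floor reaches from x = -60 mm, y = -52 to 52 mm.
- charger_stop (a point): Foot of the charger's stop block (26 mm high), 48 mm along +x from charger_home; a home pack's nose point lies here. Both docks: the mouth, 18 mm high, flares from 55 mm wide at x = -14 mm to 67 mm at x = -26 mm (about 77 mm outside); behind it at x = -14 to -8.5 mm are the keepers, 18 mm high, behind which the catch noses click out.
- lamp: Cordless work lamp screwed to the table, light turned away from the robot. Its dock, floor 40 mm above the table, is like the charger's; body x -60 to 66 mm, 104 mm wide. Skid, yoke (178 mm over the knobs) and tilted head at x = 66 to 174 mm, top 118 mm above the table. Origin on the table under a home pack's origin; +x from mouth to stop.
- lamp_home (a point): Where a home pack's origin lies on the lamp: on the dock floor, 40 mm above the lamp's origin, same axes.
- lamp_stop (a point): Foot of the lamp's stop, 48 mm along +x from lamp_home; a home pack's nose point lies here.
- parts_tray: round stainless magnetic parts tray, 105 mm across the rim, 24 mm high, with screws and a hinge pin in it; origin under its centre. Leave alone.
- screw_gauge: flat grey plastic screw gauge, 120 x 56 x 4 mm; origin under its centre, x along its length. Leave alone.
- pliers: needle-nose pliers lying flat, 180 mm long, 55 mm over the handles, 14 mm high; origin under the pivot, jaws reach 68 mm along +x, handles 112 mm along -x. Leave alone.
- rasp: steel rasp with wooden handle, lying, 315 mm long, 27 mm high at the handle; origin on the table where blade and handle meet, blade 200 mm along +x, handle 115 mm along -x. Leave alone.
- hinge: steel door hinge without its pin, opened flat, 100 x 75 mm, 12.4 mm high at the knuckles; origin under the middle, x along the knuckles. Leave alone.
- oil_can: upright slim spray can, 46 mm in diameter, 152 mm high; origin under its centre. It stands between charger and lamp. Leave alone.
- tea_glass: tea glass on a 100 mm saucer, 92 mm high in all; origin under its centre. Leave alone.
Not all that is in view belongs to the job. What is shaped like the charger but purple is not meant.

How it is judged:
By the outcome, as a careful person would: the job done as asked, in the order asked, and still so for the second after the job is handed in, with the robot touching nothing.
It also fails if it takes over 72 s, if anything falls off the work surface, if the arm or the gripper's body presses on something with over 40 N, if the wrist force passes 120 N, or if a joint passes its speed limit or range.

## Working session

There is one attempt and no reset: what is moved stays moved. The work goes in short steps, each a Python script; the robot and the scene stay as the last script left them, time stands still between calls to the robot, and variables do not carry over. Pictures are saved under pics/ and viewed, and the job is handed in when it is done.

```bash
ls; mkdir -p pics; python3 - <<'E'
from bench import manip
import cv2
s=manip.read_state(); print(s)
for n in("side","top","wrist"):
    c=manip.capture(n); cv2.imwrite(f"pics/{n}0.png",c["img"][:,:,::-1]); print(n,c["camera_matrix"].tolist(),c["R"].round(4).tolist(),c["t"].round(4).tolist(), (-c["R"].T@c["t"]).round(3))
E
```

```text
pics
{'time': 0.0, 'joint_pos': array([ 1.30273126e+00,  3.79389954e-01,  1.73478139e+00,  1.28358075e-05,
        1.02848753e+00, -3.32781959e-02]), 'dq': array([ 0.00094668,  0.00137305, -0.00112959, -0.00057326, -0.00062796,
        0.00125105]), 'tau': array([-1.93594242e-03, -7.63722396e+01, -4.34362042e+01,  6.51552994e-02,
        4.25162504e-02, -6.62645925e-05]), 'tool_pos': array([0.16278458, 0.68061414, 0.40410085]), 'ee_rot': array([-8.54539116e-05,  1.17127259e-01,  9.93116771e-01, -5.26244616e-04]), 'force': array([-1.4361762 ,  0.59414473,  0.03147883]), 'wrist_torque': array([-0.00924224,  0.00616707,  0.02180723]), 'grip_width': 1.0011986177042165}
side [[375.62005480586276, 0.0, 317.78950841354657], [0.0, 375.62005480586276, 199.9746366141488], [0.0, 0.0, 1.0]] [[-0.9738, -0.2273, 0.0107], [-0.1808, 0.7446, -0.6426], [0.1381, -0.6277, -0.7661]] [0.5478, 0.1244, 1.1024] [0.404 0.724 0.919]
top [[507.02474600721763, 0.0, 318.69890491626694], [0.0, 507.02474600721763, 205.54525899905727], [0.0, 0.0, 1.0]] [[0.0026, -1.0, 0.002], [-0.983, -0.003, -0.1833], [0.1833, -0.0015, -0.983]] [-0.0076, 0.5759, 1.5613] [ 0.28  -0.003  1.64 ]
wrist [[309.6961494823284, 0.0, 317.8227082560694], [0.0, 309.6961494823284, 198.0193785365656], [0.0, 0.0, 1.0]] [[0.2324, 0.9726, -0.0013], [0.9404, -0.2243, 0.2555], [0.2482, -0.0606, -0.9668]] [-0.6999, -0.028, 0.3913] [0.092 0.698 0.385]
```

View pics/side0.png

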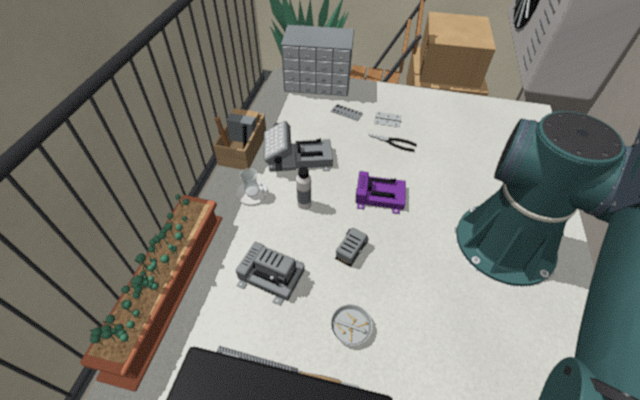

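View pics/top0.png

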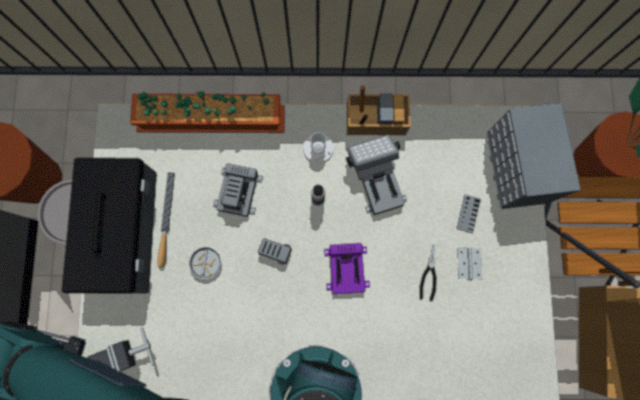

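View pics/wrist0.png

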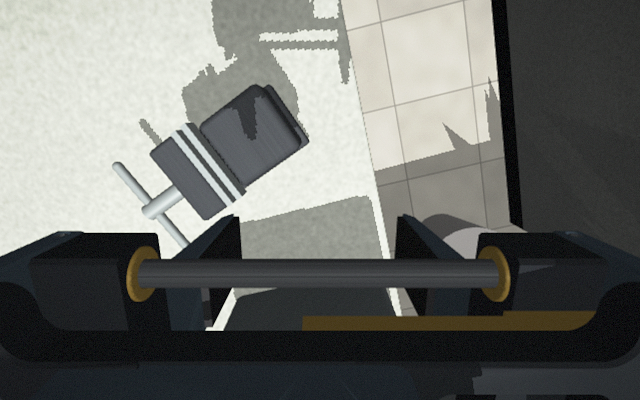

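```bash
cat > h.py <<'E'
from bench import manip
import numpy as np, cv2
from scipy.spatial.transform import Rotation as Ro
def rot(yaw):
    # tool down, tool x axis at world yaw ; tool y = jaw axis
    return Ro.from_euler('z',yaw)*Ro.from_euler('x',np.pi)
def quat(r):
    q=r.as_quat(); return [q[3],q[0],q[1],q[2]]
def Q(yaw): return quat(rot(yaw))
def ray(c,px,z):
    px=np.atleast_2d(np.array(px,float)); K=c["camera_matrix"]
    d=np.c_[(px[:,0]-K[0,2])/K[0,0],(px[:,1]-K[1,2])/K[1,1],np.ones(len(px))]@c["R"]
    o=-c["R"].T@c["t"]; s=(z-o[2])/d[:,2]
    return o+d*s[:,None]
def proj(c,X):
    X=np.atleast_2d(X); p=X@c["R"].T+c["t"]; p=p@c["camera_matrix"].T; return p[:,:2]/p[:,2:]
def cap(n,f=None):
    c=manip.capture(n)
    if f:
        cv2.imwrite(f"pics/{f}.png",c["img"][:,:,::-1])
        np.savez(f"pics/{f}.npz",**c)
    return c
def load(f): return dict(np.load(f"pics/{f}.npz"))
E
python3 - <<'E'
from h import *
c=cap("top","top1")
print(ray(c,[(237,190),(235,170),(383,190),(275,251),(318,200)],0.0).round(3))
i=c["img"][130:300,190:430]; cv2.imwrite("pics/topz.png",cv2.resize(i,None,fx=3.3,fy=3.3,interpolation=cv2.INTER_CUBIC)[:,:,::-1])
w=manip.capture("wrist"); s=manip.read_state(); q=s["ee_rot"]; R=Ro.from_quat([q[1],q[2],q[3],q[0]])
print("cam in tool",R.inv().apply(-w["R"].T@w["t"]-s["tool_pos"]), "axes(cols)",(R.inv().as_matrix()@w["R"].T).round(3))
E
```

```text
[[ 0.637  0.264  0.   ]
 [ 0.706  0.273  0.   ]
 [ 0.639 -0.219  0.   ]
 [ 0.436  0.135  0.   ]
 [ 0.604 -0.004  0.   ]]
cam in tool [0.07311491 0.00048341 0.01970225] axes(cols) [[ 0.    -0.967 -0.255]
 [ 1.     0.    -0.   ]
 [ 0.    -0.255  0.967]]
```

View pics/topz.png

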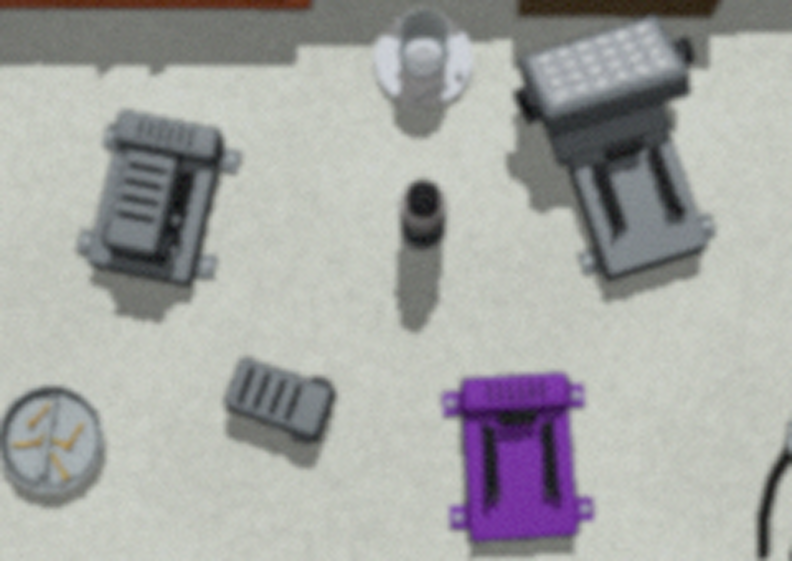

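```bash
python3 - <<'E'
from h import *
for nm,x,y,a in (("ch",.60,.27,-10),("ch",.5,.28,-10),("lamp",.60,-.21,17),("lamp",.5,-.24,17),("flat",.44,.135,65)):
    for d in (0,180):
        for z in (.4,.26):
            print(nm,a+d,z,manip.solve_ik([x,y,z],Q(np.radians(a+d))))
E
```

```text
ch -10 0.4 [ 3.87433568e-01  3.19787595e-01  1.82569751e+00 -4.44089210e-16
  9.96107546e-01  2.13276282e+00]
ch -10 0.26 [ 3.87433568e-01  5.05210123e-01  1.86577315e+00 -4.44089210e-16
  7.70609383e-01  2.13276282e+00]
ch 170 0.4 [ 0.38743357  0.3197876   1.82569751  0.          0.99610755 -1.00882983]
ch 170 0.26 [ 0.38743357  0.50521012  1.86577315  0.          0.77060938 -1.00882983]
ch -10 0.4 [ 4.69818331e-01  1.87143351e-01  1.99669701e+00 -4.44089210e-16
  9.57752291e-01  2.21514758e+00]
ch -10 0.26 [ 4.69818331e-01  3.99021256e-01  2.04008324e+00 -4.44089210e-16
  7.02488154e-01  2.21514758e+00]
ch 170 0.4 [ 0.46981833  0.18714335  1.99669701  0.          0.95775229 -0.92644507]
ch 170 0.26 [ 0.46981833  0.39902126  2.04008324  0.          0.70248815 -0.92644507]
lamp 17 0.4 [-3.73336198e-01  2.85529114e-01  1.87161771e+00 -4.44089210e-16
  9.84445829e-01  9.00754156e-01]
lamp 17 0.26 [-3.73336198e-01  4.77317408e-01  1.91241192e+00 -4.44089210e-16
  7.51863330e-01  9.00754156e-01]
lamp 197 0.4 [-0.3733362   0.28552911  1.87161771  0.          0.98444583 -2.2408385 ]
lamp 1
[... 202 characters left out ...]
.26 [-4.89543317e-01  3.75859222e-01  2.07681222e+00 -4.44089210e-16
  6.88921213e-01  7.84547037e-01]
lamp 197 0.4 [-0.48954332  0.15735221  2.03248509  0.          0.95175535 -2.35704562]
lamp 197 0.26 [-0.48954332  0.37585922  2.07681222  0.          0.68892121 -2.35704562]
flat 65 0.4 [ 2.47053295e-01 -4.52793346e-03  2.20898732e+00 -4.44089210e-16
  9.37133268e-01  6.83385608e-01]
flat 65 0.26 [ 2.47053295e-01  2.54483690e-01  2.25972102e+00 -4.44089210e-16
  6.27387942e-01  6.83385608e-01]
flat 245 0.4 [ 0.24705329 -0.00452793  2.20898732  0.          0.93713327 -2.45820705]
flat 245 0.26 [ 2.47053295e-01  2.54483690e-01  2.25972102e+00 -4.44089210e-16
  6.27387942e-01 -2.45820705e+00]
```

```bash
python3 - <<'E'
from h import *
a=np.radians(-10); d=np.array([np.cos(a),np.sin(a)])
C=np.array([.632,.264]); p=C-0.10*d
print(p)
manip.move_ptp([p[0],p[1],.38],Q(a)); manip.hold(.2)
cap("wrist","ch1"); cap("top","top2"); cap("side","side2")
print(manip.read_state()["time"])
E
```

```text
[0.53351922 0.28136482]
2.5667
```

View pics/ch1.png

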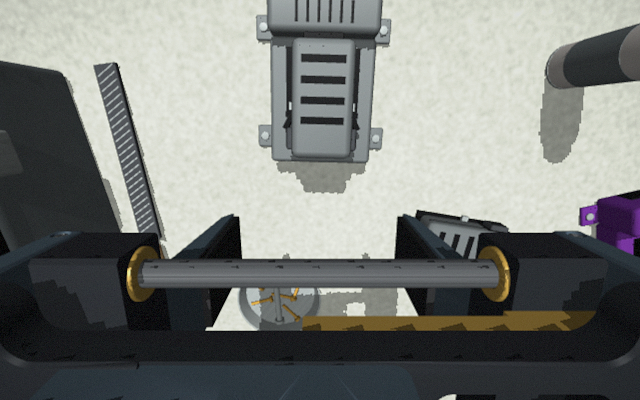

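```bash
python3 - <<'E'
from h import *
i=load("ch1")["img"][0:200,240:400]; i=cv2.resize(i,None,fx=3,fy=3,interpolation=cv2.INTER_CUBIC)[:,:,::-1]
i=np.clip(i.astype(float)*1.5,0,255).astype(np.uint8)
cv2.imwrite("pics/ch1z.png",i)
E
```

```text
(no output)
```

View pics/ch1z.png

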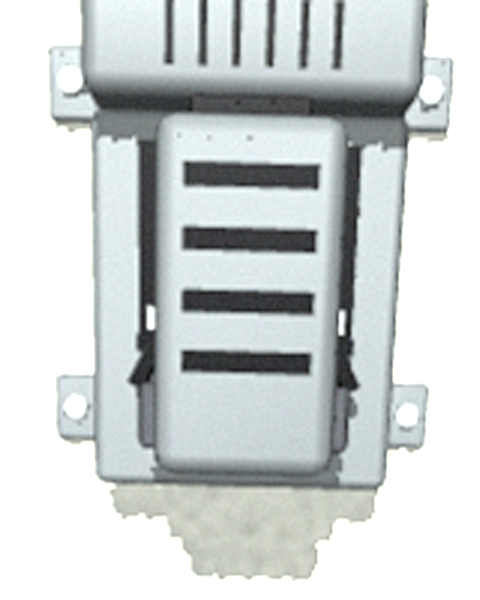

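```bash
cat >> h.py <<'E'
from scipy.ndimage import map_coordinates, gaussian_filter
def edge(c,p0,p1,half=4,n=60,sign=0):
    """subpixel edge points near segment p0-p1 (px); returns points inlying a robust line"""
    g=cv2.cvtColor(c["img"],cv2.COLOR_RGB2GRAY).astype(float); g=gaussian_filter(g,0.7)
    p0=np.array(p0,float);p1=np.array(p1,float); t=np.linspace(0,1,n)[:,None]; b=p0+(p1-p0)*t
    u=(p1-p0)/np.linalg.norm(p1-p0); nv=np.array([-u[1],u[0]]); s=np.arange(-half,half+.01,.25)
    P=b[:,None,:]+nv*s[None,:,None]
    v=map_coordinates(g,[P[...,1],P[...,0]],order=1); d=np.gradient(v,axis=1)
    d=np.abs(d) if sign==0 else d*sign
    k=d.argmax(1); w=np.clip(d-0.5*d.max(1,keepdims=True),0,None); 
    m=np.abs(np.arange(len(s))[None]-k[:,None])<6; w=w*m
    off=(w*s).sum(1)/w.sum(1); pts=b+nv*off[:,None]
    l=cv2.fitLine(pts.astype(np.float32),cv2.DIST_WELSCH,0,.01,.01).ravel()
    r=np.abs((pts-l[2:])@np.array([-l[1],l[0]])); ok=r<0.6
    return pts[ok],ok.mean()
def wline(c,p0,p1,z,**k):
    pts,f=edge(c,p0,p1,**k); X=ray(c,pts,z)[:,:2]
    l=cv2.fitLine(X.astype(np.float32)*1000,cv2.DIST_HUBER,0,.01,.01).ravel()/np.array([1,1,1000,1000])
    d=l[:2]; r=((X-l[2:])@np.array([-d[1],d[0]])).std()
    return l[2:],d,f,r
def inter(a,b):
    A=np.c_[a[1],-b[1]]; s=np.linalg.solve(A,b[0]-a[0]); return a[0]+a[1]*s[0]
E
cat > fitch.py <<'E'
from h import *
def dock(c,L,R,B,z):
    l=wline(c,*L,z); r=wline(c,*R,z); b=wline(c,*B,z)
    for n,e in(("L",l),("R",r),("B",b)): print(n,"pt",e[0].round(4),"ang",np.degrees(np.arctan2(e[1][1],e[1][0])).round(2),"inl",round(e[2],2),"rms mm",round(e[3]*1000,2))
    cl=inter(l,b); cr=inter(r,b); print("corners",cl.round(4),cr.round(4),"width",np.linalg.norm(cl-cr).round(4))
    dl=l[1]*np.sign(l[1][0]); dr=r[1]*np.sign(r[1][0]); d=dl+dr; d/=np.linalg.norm(d)
    o=(cl+cr)/2+0.06*d
    print("home",o.round(4),"yaw",np.degrees(np.arctan2(d[1],d[0])).round(2)); return o,np.arctan2(d[1],d[0])
E
python3 - <<'E'
from fitch import *
f=lambda x,y:(240+x/3,y/3)
c=load("ch1")
dock(c,(f(93,150),f(98,370)),(f(404,150),f(388,380)),(f(110,481),f(370,487)),.032)
# pack top edges
for s in ((f(157,160),f(155,440)),(f(347,160),f(330,440)),(f(180,471),f(310,473))): 
    e=wline(c,*s,.032+.062); print(e[0].round(4),np.degrees(np.arctan2(e[1][1],e[1][0])).round(2),e[2:])
t=load("top2")
i=cv2.resize(t["img"][150:230,200:270],None,fx=8,fy=8,interpolation=cv2.INTER_CUBIC); cv2.imwrite("pics/t2c.png",i[:,:,::-1])
E
```

```text
L pt [0.63   0.3141] ang -11.18 inl 1.0 rms mm 0.12
R pt [0.6211 0.2107] ang -11.47 inl 1.0 rms mm 0.12
B pt [0.5543 0.2656] ang 78.35 inl 0.83 rms mm 0.16
corners [0.5668 0.3265] [0.5461 0.2259] width 0.1028
home [0.6153 0.2644] yaw -11.33
[0.6182 0.289 ] -10.83 (np.float64(0.8833333333333333), np.float64(0.00019787172990410083))
[0.6048 0.2397] -15.93 (np.float64(0.38333333333333336), np.float64(0.00028810739349502087))
[0.5651 0.2713] 79.36 (np.float64(1.0), np.float64(0.00010904448630370894))
```

View pics/t2c.png

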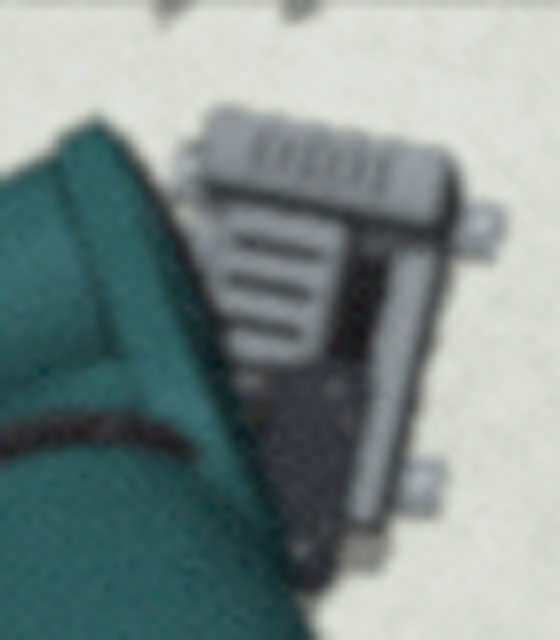

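```bash
python3 - <<'E'
from fitch import *
c=load("top1")
f=lambda x,y:(190+x/3.3,130+y/3.3)
dock(c,(f(103,165),f(91,235)),(f(215,165),f(196,255)),(f(97,268),f(185,281)),.032)
dock(c,(f(572,172),f(605,262)),(f(676,160),f(702,215)),(f(620,276),f(695,250)),.040)
# project wrist estimate into the top image
o=np.array([.6153,.2644]);a=np.radians(-11.33);R=np.array([[np.cos(a),-np.sin(a)],[np.sin(a),np.cos(a)]])
pts=[(-.06,.052),(-.06,-.052),(.061,-.052)]
X=[np.r_[o+R@p,.032] for p in pts]
print(((proj(c,X)-[190,130])*3.3).round(1))
for z,p in((.094,(-.048,.026)),(.094,(-.048,-.026)),(.094,(.048,.026))): 
    print("packtop",((proj(c,[np.r_[o+R@p,z]])-[190,130])*3.3).round(1), ((proj(load("ch1"),[np.r_[o+R@p,z]])-[240,0])*3).round(1))
i=cv2.resize(c["img"][150:230,200:270],None,fx=8,fy=8,interpolation=cv2.INTER_CUBIC); cv2.imwrite("pics/t1c.png",i[:,:,::-1])
E
```

```text
L pt [0.6312 0.3146] ang -11.31 inl 0.92 rms mm 0.3
R pt [0.6175 0.205 ] ang -11.66 inl 1.0 rms mm 0.53
B pt [0.5513 0.2704] ang 78.45 inl 0.8 rms mm 0.21
corners [0.5631 0.3282] [0.5411 0.2207] width 0.1097
home [0.6109 0.2625] yaw -11.48
L pt [ 0.6091 -0.1609] ang 7.48 inl 0.33 rms mm 1.01
R pt [ 0.6404 -0.2521] ang 23.24 inl 0.83 rms mm 0.2
B pt [ 0.5701 -0.2269] ang -72.16 inl 0.98 rms mm 0.11
corners [ 0.5512 -0.1685] [ 0.5857 -0.2756] width 0.1125
home [ 0.6263 -0.2062] yaw 15.36
[[ 83.4 261.6]
 [187.3 282.6]
 [214.8 164.1]]
packtop [[100.2 243.1]] [[151.  472.3]]
packtop [[154.1 254. ]] [[332.2 476.7]]
packtop [[123.8 145.9]] [[151.7 103.4]]
```

View pics/t1c.png

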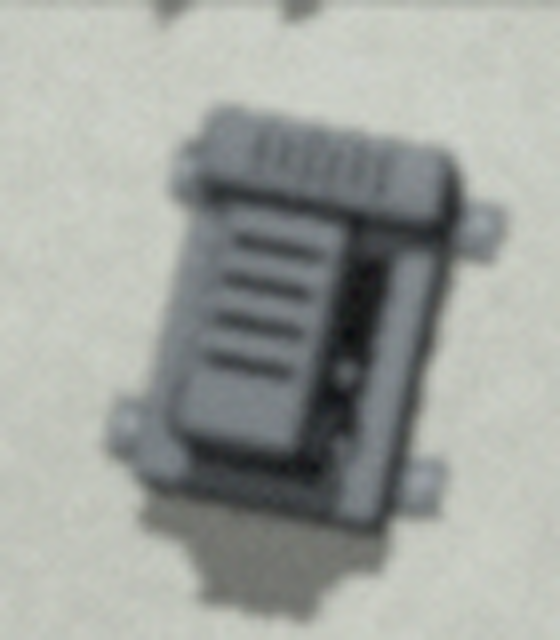

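```bash
python3 - <<'E'
from h import *
a=np.radians(17.5); d=np.array([np.cos(a),np.sin(a)])
C=np.array([.626,-.209]); p=C-0.10*d
manip.move_ptp([p[0],p[1],.388],Q(a)); manip.hold(.2)
c=cap("wrist","la1"); print(manip.read_state()["time"])
i=c["img"][0:200,240:400]; i=cv2.resize(i,None,fx=3,fy=3,interpolation=cv2.INTER_CUBIC)[:,:,::-1]
i=np.clip(i.astype(float)*1.5,0,255).astype(np.uint8)
cv2.imwrite("pics/la1z.png",i)
E
```

```text
4.7
```

View pics/la1z.png

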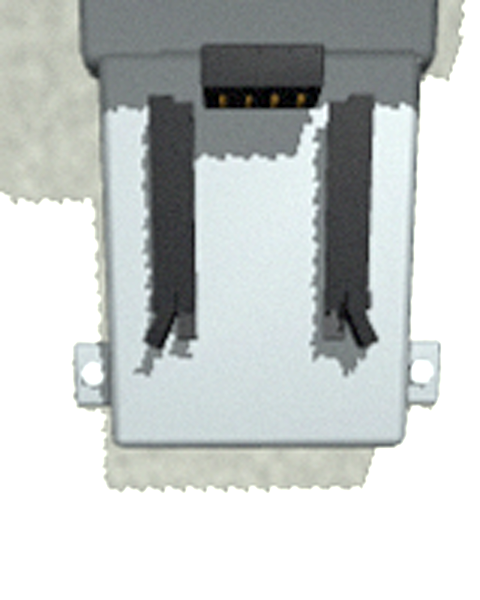

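View pics/la1.png

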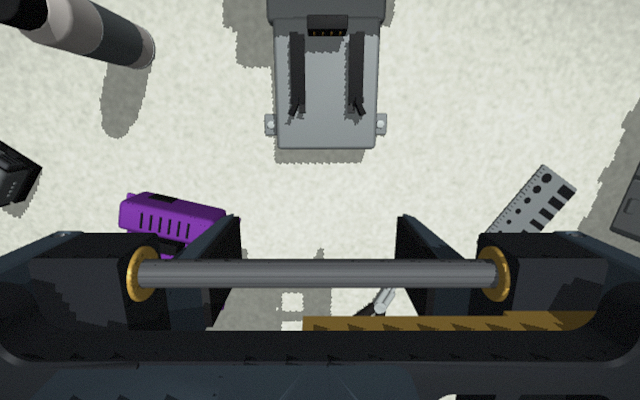

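```bash
python3 - <<'E'
from fitch import *
f=lambda x,y:(240+x/3,y/3)
c=load("la1")
o,a=dock(c,(f(104,140),f(109,330)),(f(414,120),f(407,330)),(f(125,445),f(390,445)),.040)
R=np.array([[np.cos(a),-np.sin(a)],[np.sin(a),np.cos(a)]])
for n,s in (("Li",(f(194,110),f(194,280))),("Ri",(f(328,115),f(327,280)))):
    for z in (.051,):
        e=wline(c,*s,z); q=R.T@(e[0]-o); print(n,z,"local",q.round(4),np.degrees(np.arctan2(e[1][1],e[1][0])).round(2),e[2],e[3])
e=wline(c,f(210,108),f(315,108),.040); print("stop foot local",(R.T@(e[0]-o)).round(4))
for p in ((-.023,.021,.011),(-.014,.021,.011),(.048,.021,.011),(-.014,-.021,.011),(-.026,.0335,.018),(-.026,-.0335,.018),(.048,0,0),(-.060,.052,0),(-.06,-.052,0)):
    print(p,((proj(c,[np.r_[o+R@p[:2],.04+p[2]]])-[240,0])*3).round(1))
E
```

```text
L pt [ 0.6079 -0.1654] ang 15.55 inl 0.52 rms mm 0.3
R pt [ 0.658  -0.2599] ang 17.76 inl 1.0 rms mm 0.11
B pt [ 0.5692 -0.2359] ang -72.34 inl 0.68 rms mm 0.09
corners [ 0.5518 -0.181 ] [ 0.5844 -0.2835] width 0.1076
home [ 0.6256 -0.2151] yaw 16.65
Li 0.051 local [0.0166 0.0201] 17.22 0.9666666666666667 0.00010498245724835525
Ri 0.051 local [ 0.0197 -0.0199] 22.18 0.4 0.00026324306882964004
stop foot local [ 0.0486 -0.0014]
(-0.023, 0.021, 0.011) [[190.3 336.9]]
(-0.014, 0.021, 0.011) [[190.4 308.4]]
(0.048, 0.021, 0.011) [[191.2  99.1]]
(-0.014, -0.021, 0.011) [[318.9 310.5]]
(-0.026, 0.0335, 0.018) [[150.6 345.7]]
(-0.026, -0.0335, 0.018) [[358.  349.1]]
(0.048, 0, 0) [[258.1 109.1]]
(-0.06, 0.052, 0) [[102.9 445.3]]
(-0.06, -0.052, 0) [[399.2 450. ]]
```

```bash
python3 - <<'E'
from fitch import *
f=lambda x,y:(240+x/3,y/3)
c=load("la1")
o=np.array([.6262,-.2159]);a=np.radians(17.6)
R=np.array([[np.cos(a),-np.sin(a)],[np.sin(a),np.cos(a)]])
i=c["img"][0:200,240:400]; i=cv2.resize(i,None,fx=4,fy=4,interpolation=cv2.INTER_CUBIC)[:,:,::-1]
i=np.clip(i.astype(float)*1.5,0,255).astype(np.uint8).copy()
L=lambda *P:cv2.polylines(i,[((proj(c,[np.r_[o+R@p[:2],.04+p[2]] for p in P])-[240,0])*4+2).astype(np.int32)],False,(0,0,255),1)
for s in(1,-1):
    L((-.014,s*.021,.011),(.048,s*.021,.011)); L((-.014,s*.0275,.018),(-.026,s*.0335,.018)); L((-.06,s*.052,0),(.06,s*.052,0)); 
L((-.06,.052,0),(-.06,-.052,0)); L((.048,.02,0),(.048,-.02,0))
cv2.imwrite("pics/la1o.png",i)
E
```

```text
(no output)
```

View pics/la1o.png

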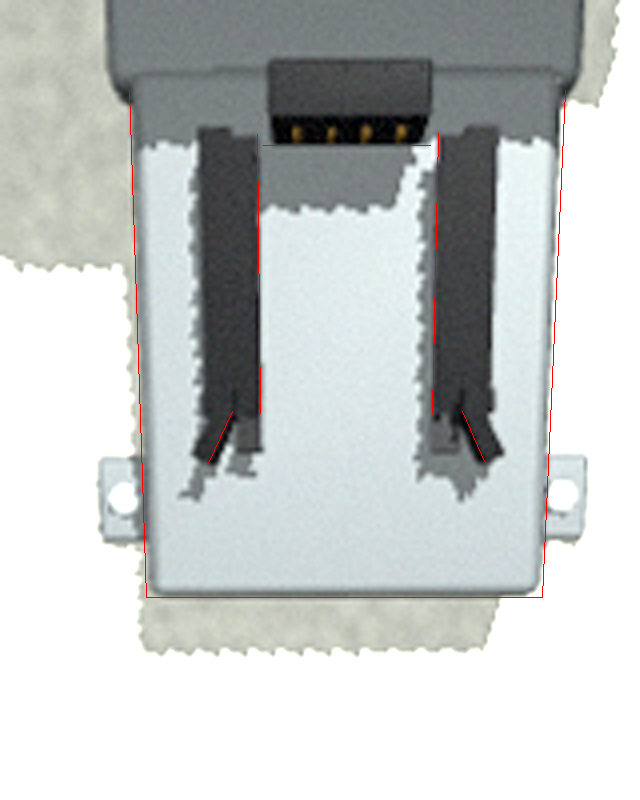

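```bash
cat >> h.py <<'E'
CH=np.array([.6153,.2644]); CA=np.radians(-11.33)
LA=np.array([.6262,-.2159]); LAa=np.radians(17.6)
def at(o,a,x,y=0):
    return o+np.array([np.cos(a)*x-np.sin(a)*y,np.sin(a)*x+np.cos(a)*y])
def loc(v,a): # world vec -> dock frame
    v=np.asarray(v); return np.array([np.cos(a)*v[0]+np.sin(a)*v[1],-np.sin(a)*v[0]+np.cos(a)*v[1],v[2]])
def st(o,a,msg=""):
    s=manip.read_state(); p=s["tool_pos"].copy(); p[:2]-=o; p=loc(p,a)
    print(msg,"t",round(s["time"],2),"loc mm",(p*1000).round(1),"F",loc(s["force"],a).round(1),"M",loc(s["wrist_torque"],a).round(2),"gw",round(s["grip_width"]*91,1))
    return p,loc(s["force"],a)
E
python3 - <<'E'
from h import *
p=at(CH,CA,-.035)
manip.move_ptp([*p,.36],Q(CA)); manip.hold(.1); st(CH,CA,"above")
manip.servo_line([*p,.245],speed=.1); manip.hold(.2); st(CH,CA,"down")
manip.command_gripper(0.66); st(CH,CA,"part")
cap("wrist","gr0")
E
```

```text
above t 6.66 loc mm [-34.6  -0.7 360.1] F [ 0.2 -0.2 -0.2] M [-0.04  0.18  0.  ] gw 91.2
down t 8.16 loc mm [-3.490e+01  1.000e-01  2.455e+02] F [-0.2  0.  -0.5] M [-0.12  0.15 -0.03] gw 90.9
part t 8.8 loc mm [-35.  -0. 245.] F [-0.8 -0.7  1.1] M [-0.15  0.29  0.01] gw 60.3
```

View pics/gr0.png

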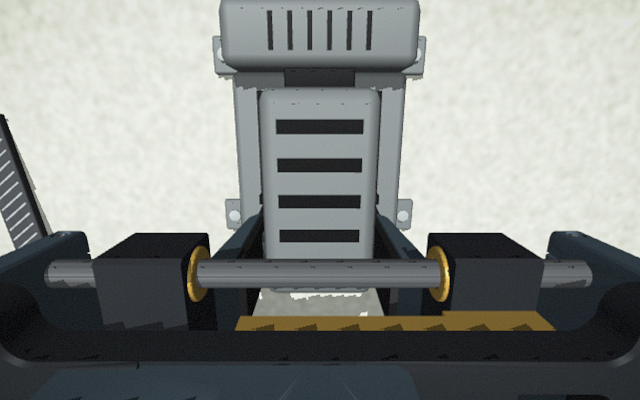

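```bash
python3 - <<'E'
from h import *
manip.command_gripper(0.0); manip.hold(.2); st(CH,CA,"closed")
E
```

```text
closed t 9.34 loc mm [-3.51e+01 -1.00e-01  2.45e+02] F [-3.3 -2.7  4.3] M [-0.62  0.72 -0.13] gw 51.7
```

```bash
python3 - <<'E'
from h import *
for dx in (.012,.035,.06,.085):
    p=at(CH,CA,-.035-dx)
    r=manip.servo_line([*p,.2453],speed=.05,until_force=25); st(CH,CA,str(r))
    if r: break
cap("wrist","off1")
E
```

```text
False t 9.73 loc mm [-47.5   0.  245.1] F [-0.9 -0.2 -1.7] M [-0.09  0.34  0.02] gw 51.7
False t 10.34 loc mm [-70.1   0.  245.3] F [-0.7 -0.1 -4.6] M [-0.07  0.2   0.03] gw 52.2
False t 10.99 loc mm [-9.500e+01  1.000e-01  2.454e+02] F [ 0.2 -0.8 -4.6] M [-0.09  0.28  0.01] gw 51.8
False t 11.64 loc mm [-1.200e+02  1.000e-01  2.454e+02] F [ 0.3 -0.3 -4.8] M [-0.05  0.36  0.03] gw 51.8
```

View pics/off1.png

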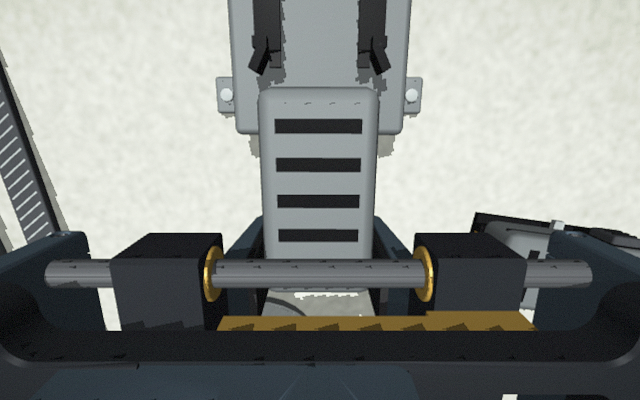

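```bash
python3 - <<'E'
from h import *
p=at(CH,CA,-.12)
manip.servo_line([*p,.42],speed=.25)
p=at(LA,LAa,-.125)
manip.move_ptp([*p,.42],Q(LAa)); 
manip.servo_line([*p,.29],speed=.15)
manip.hold(.15); st(LA,LAa,"lamp"); cap("wrist","la2"); cap("side","la2s")
manip.servo_line([*p,.2542],speed=.05,until_force=6); manip.hold(.1); st(LA,LAa,"low");cap("wrist","la3")
E
```

```text
lamp t 15.67 loc mm [-1.248e+02 -2.000e-01  2.909e+02] F [-0.   0.5 -4.7] M [-0.05  0.37  0.02] gw 51.5
low t 16.73 loc mm [-1.249e+02 -1.000e-01  2.545e+02] F [ 0.3 -0.1 -5. ] M [-0.03  0.33  0.05] gw 51.8
```

View pics/la2.png

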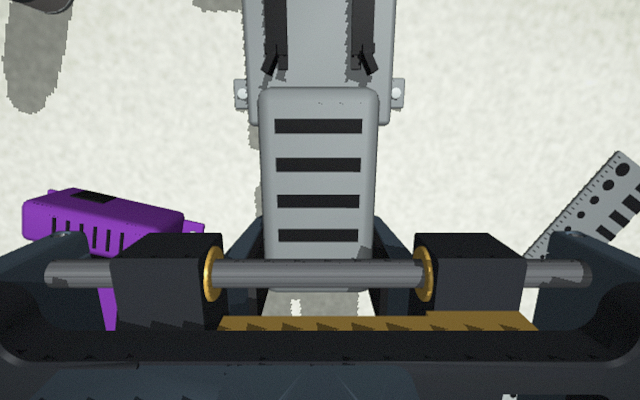

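View pics/la3.png

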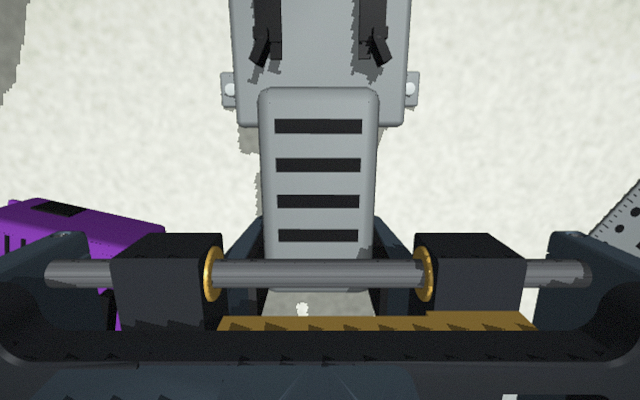

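```bash
python3 - <<'E'
from h import *
for x in (-.105,-.085,-.06,-.045,-.038):
    p=at(LA,LAa,x)
    r=manip.servo_line([*p,.2542],speed=.05,until_force=18); st(LA,LAa,str(r))
    if r: break
cap("wrist","la4")
E
```

```text
False t 17.33 loc mm [-1.048e+02  1.000e-01  2.541e+02] F [ 0.2  0.7 -5.4] M [-0.03  0.33 -0.  ] gw 51.6
False t 17.88 loc mm [-8.490e+01  1.000e-01  2.541e+02] F [ 0.5  0.6 -5.6] M [-0.08  0.27  0.08] gw 51.7
False t 18.53 loc mm [-6.000e+01  1.000e-01  2.541e+02] F [-0.4  0.7 -4.7] M [-0.05  0.34 -0.02] gw 52.0
False t 18.98 loc mm [-4.480e+01  1.000e-01  2.541e+02] F [ 0.3 -0.8 -4.7] M [-0.01  0.29 -0.04] gw 51.7
False t 19.27 loc mm [-37.7   0.  254.2] F [-0.1  0.5 -5. ] M [-0.04  0.39  0.03] gw 52.0
```

View pics/la4.png

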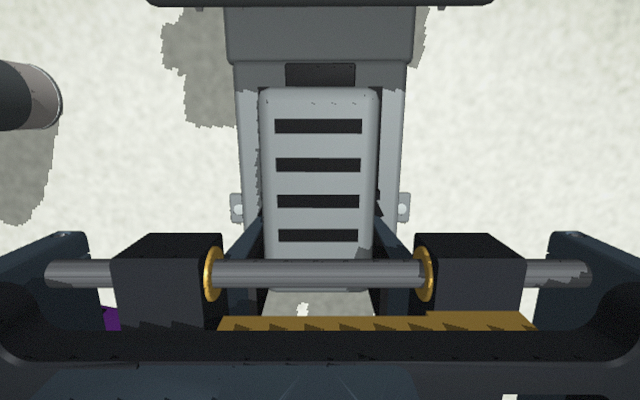

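Nearly home and free-sliding; push on slowly to the stop.

```bash
python3 - <<'E'
from h import *
p=at(LA,LAa,-.028)
r=manip.servo_line([*p,.2542],speed=.015,until_force=15); manip.hold(.1); st(LA,LAa,str(r))
cap("wrist","la5")
E
```

```text
True t 19.8 loc mm [-3.530e+01  1.000e-01  2.535e+02] F [ 1.7 -4.2 -2.3] M [-0.71  0.09 -0.05] gw 51.5
```

```bash
python3 - <<'E'
from h import *
p=at(LA,LAa,-.029)
r=manip.servo_line([*p,.2538],speed=.015,until_force=25); st(LA,LAa,str(r)); manip.hold(.15); st(LA,LAa,"h")
cap("wrist","la5")
E
```

```text
True t 20.14 loc mm [-3.430e+01 -2.000e-01  2.532e+02] F [-1.9 -1.2  3.9] M [-0.55  0.53  0.03] gw 51.7
h t 20.29 loc mm [-3.430e+01 -1.000e-01  2.532e+02] F [-3.6 -1.3  6. ] M [-0.43  0.5   0.01] gw 51.8
```

View pics/la5.png

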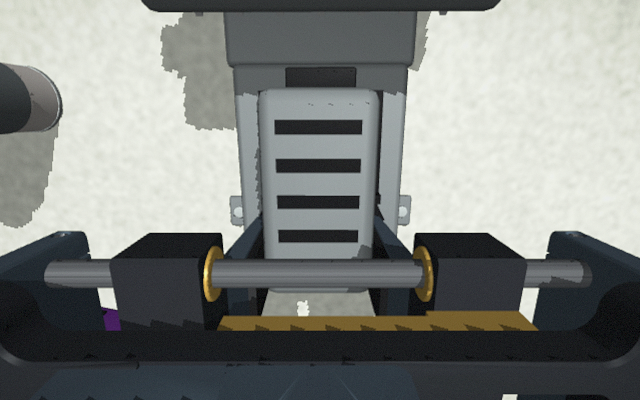

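```bash
python3 - <<'E'
from h import *
manip.command_gripper(1.0); manip.hold(.2); st(LA,LAa,"open"); cap("wrist","la6")
p=at(LA,LAa,-.0343)
manip.servo_line([*p,.36],speed=.2); st(LA,LAa,"up")
p=at(LA,LAa,-.10); manip.servo_line([*p,.37],speed=.25); manip.hold(.1)
c=cap("wrist","la7"); i=c["img"][0:200,240:400]; i=cv2.resize(i,None,fx=3,fy=3,interpolation=cv2.INTER_CUBIC)[:,:,::-1]
cv2.imwrite("pics/la7z.png",np.clip(i.astype(float)*1.5,0,255).astype(np.uint8))
E
```

```text
open t 21.29 loc mm [-34.5  -0.  252.7] F [-1.  -0.1  0.3] M [-0.06  0.17  0.04] gw 91.8
up t 22.02 loc mm [-3.460e+01  3.000e-01  3.591e+02] F [-1.   0.5 -0.4] M [-0.01  0.15 -0.  ] gw 90.9
```

View pics/la7z.png

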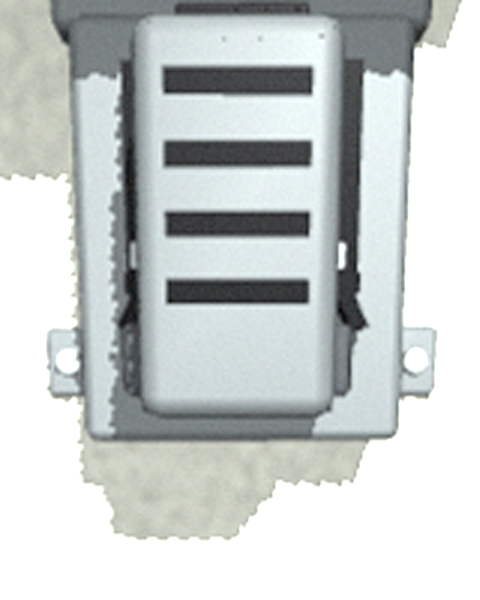

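View pics/la6.png

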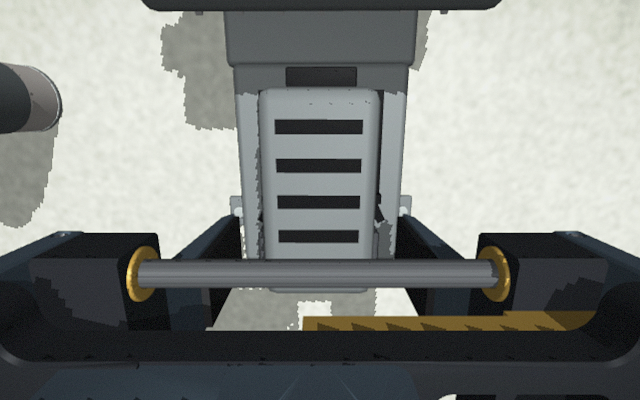

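```bash
python3 - <<'E'
from h import *
manip.command_gripper(0.0)
p=at(LA,LAa,-.078); manip.servo_line([*p,.33],speed=.2); manip.servo_line([*p,.252],speed=.15); st(LA,LAa,"dn")
p=at(LA,LAa,-.058); r=manip.servo_line([*p,.252],speed=.03,until_force=14); st(LA,LAa,str(r)); manip.hold(.1); st(LA,LAa,str(r))
p=at(LA,LAa,-.08); manip.servo_line([*p,.252],speed=.15); 
manip.servo_line([*p,.40],speed=.25)
# look at the flat pack
a=np.radians(65); f=np.array([.436,.135]); 
d=np.array([np.cos(a),np.sin(a)]); q=f-0.07*d
manip.move_ptp([*q,.36],Q(a)); manip.command_gripper(1.0); manip.hold(.1); cap("wrist","fl1"); print(manip.read_state()["time"])
E
```

```text
dn t 25.0 loc mm [-77.8  -0.4 253. ] F [-0.3 -0.3  0.7] M [-0.08  0.14 -0.01] gw 0.4
True t 25.51 loc mm [-63.8  -0.  252.1] F [-3.5 -0.5  2.4] M [-0.16  0.58 -0.02] gw 0.3
True t 25.61 loc mm [-6.39e+01  1.00e-01  2.52e+02] F [-0.1 -0.1  0.7] M [-0.07  0.24  0.02] gw 0.3
29.45
```

View pics/fl1.png

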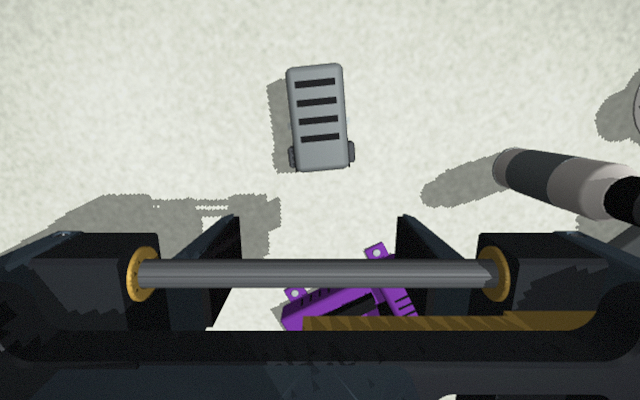

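```bash
cat > flat.py <<'E'
from h import *
def fit(c,L,R,B,F):
    z=.046
    l,r,b,f=[wline(c,*s,z,half=3) for s in (L,R,B,F)]
    for e in (l,r,b,f): print(e[0].round(4),np.degrees(np.arctan2(e[1][1],e[1][0])).round(2),round(e[2],2),round(e[3]*1e3,2))
    C=[inter(l,b),inter(r,b),inter(r,f),inter(l,f)]
    print("W",np.linalg.norm(C[0]-C[1]).round(4),np.linalg.norm(C[2]-C[3]).round(4),"L",np.linalg.norm(C[1]-C[2]).round(4))
    d=(C[2]+C[3]-C[0]-C[1]); a=np.arctan2(d[1],d[0]); o=np.mean(C,0); print("org",o.round(4),"yaw",np.degrees(a).round(2)); return o,a
E
python3 - <<'E'
from flat import *
c=load("fl1")
o,a=fit(c,((287,75),(293,140)),((343,75),(347,138)),((300,170),(342,168)),((295,67),(336,64)))
i=cv2.resize(c["img"][50:190,250:390],None,fx=4,fy=4,interpolation=cv2.INTER_CUBIC)[:,:,::-1].copy()
P=lambda pts,z,col: cv2.polylines(i,[((proj(c,[np.r_[at(o,a,*p),z] for p in pts])-[250,50])*4+2).astype(np.int32)],True,col,1)
R=[(-.048,.026),(.048,.026),(.048,-.026),(-.048,-.026)]
P(R,.048,(0,0,255)); P(R,0,(0,255,0)); P([(-.043,.032),(-.023,.032),(-.023,-.032),(-.043,-.032)],.04,(255,0,0))
cv2.imwrite("pics/fl1o.png",i)
E
```

```text
[0.4143 0.1554] 70.42 1.0 0.08
[0.4617 0.1344] 70.61 1.0 0.11
[0.4265 0.087 ] -19.63 0.98 0.13
[0.4524 0.1786] -19.25 1.0 0.1
W 0.0519 0.0516 L 0.0951
org [0.4343 0.1346] yaw 70.52
```

View pics/fl1o.png

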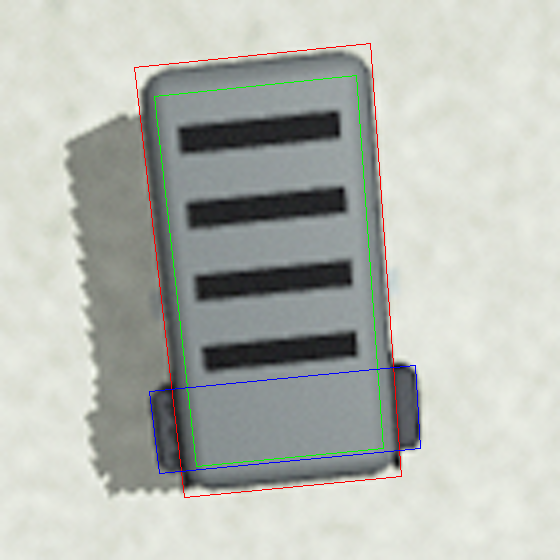

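```bash
python3 - <<'E'
from h import *
o=np.array([.4343,.1346]);a=np.radians(70.5)
p=at(o,a,-.035)
manip.move_ptp([*p,.32],Q(a)); manip.servo_line([*p,.213],speed=.12,until_force=15); manip.hold(.1); st(o,a,"dn")
manip.command_gripper(0.0); manip.hold(.15); st(o,a,"cl")
manip.servo_line([*p,.30],speed=.15); st(o,a,"up")
cap("wrist","fl2")
E
```

```text
dn t 30.92 loc mm [-3.490e+01 -2.000e-01  2.137e+02] F [-0.6  0.5  0.9] M [ 0.05  0.15 -0.04] gw 90.9
cl t 31.75 loc mm [-3.490e+01 -2.000e-01  2.132e+02] F [-1.4 -1.7  4.6] M [-0.18  0.42 -0.06] gw 51.8
up t 32.48 loc mm [-35.2   0.4 299.3] F [ 0.3 -0.6 -3.1] M [0.04 0.29 0.03] gw 51.7
```

View pics/fl2.png

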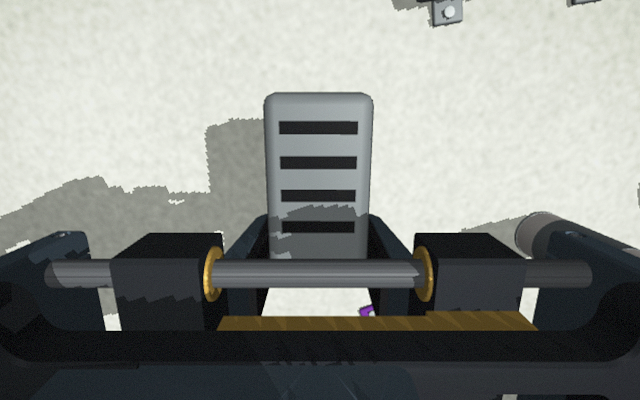

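```bash
python3 - <<'E'
from h import *
p=at(CH,CA,-.125)
manip.move_ptp([*p,.33],Q(CA)); manip.servo_line([*p,.246],speed=.12,until_force=8); manip.hold(.15); st(CH,CA,"low"); cap("wrist","ch3")
E
```

```text
low t 35.07 loc mm [-1.248e+02  2.000e-01  2.468e+02] F [ 0.2 -0.1 -4. ] M [-0.12  0.26  0.04] gw 51.9
```

View pics/ch3.png

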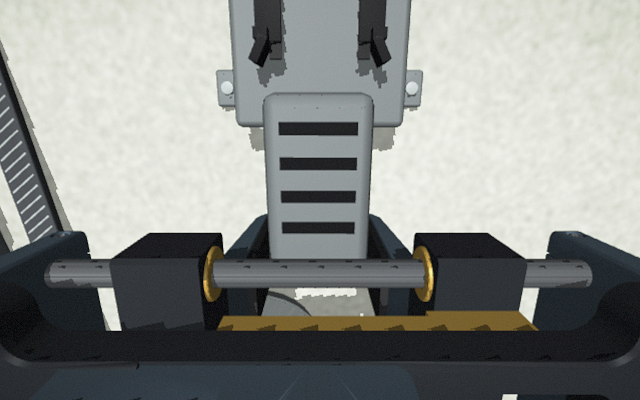

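Aligned (rail tips at cols 249/391, pack centred at 319). Insert.

```bash
python3 - <<'E'
from h import *
for x,v,fl in ((-.105,.05,15),(-.085,.05,15),(-.06,.05,15),(-.045,.05,15),(-.038,.03,15),(-.029,.015,22)):
    p=at(CH,CA,x)
    r=manip.servo_line([*p,.246],speed=v,until_force=fl); st(CH,CA,str(r))
    if r: break
manip.hold(.1); cap("wrist","ch4"); st(CH,CA)
E
```

```text
False t 35.67 loc mm [-1.049e+02 -1.000e-01  2.458e+02] F [ 0.2 -0.2 -4. ] M [-0.09  0.28  0.05] gw 51.9
False t 36.22 loc mm [-8.490e+01 -1.000e-01  2.459e+02] F [ 0.5  0.2 -3.3] M [-0.12  0.28 -0.04] gw 51.7
False t 36.87 loc mm [-6.000e+01 -1.000e-01  2.459e+02] F [ 0.1  0.5 -3. ] M [-0.04  0.26 -0.03] gw 51.9
False t 37.32 loc mm [-4.480e+01 -1.000e-01  2.459e+02] F [ 0.2 -0.3 -3.5] M [-0.08  0.29 -0.02] gw 51.6
False t 37.7 loc mm [-37.9  -0.  246. ] F [-0.7  0.3 -4.5] M [-0.08  0.3  -0.05] gw 52.1
True t 38.12 loc mm [-3.370e+01 -1.000e-01  2.454e+02] F [-1.3 -1.2  3.6] M [0.02 0.58 0.03] gw 51.9
 t 38.27 loc mm [-3.390e+01 -1.000e-01  2.454e+02] F [-0.1  0.6  5.2] M [0.03 0.3  0.03] gw 52.2
```

View pics/ch4.png

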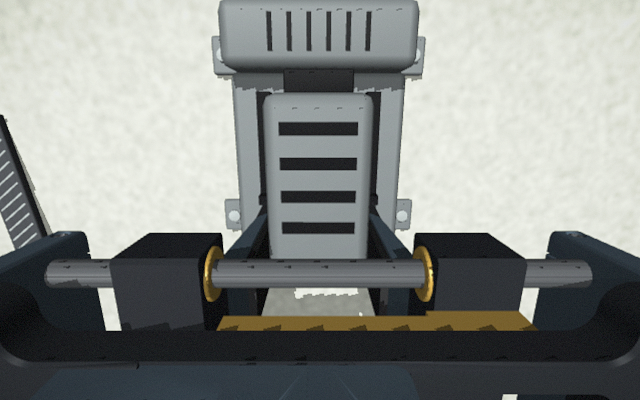

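```bash
python3 - <<'E'
from h import *
manip.command_gripper(1.0); manip.hold(.15); st(CH,CA,"open")
p=at(CH,CA,-.0345); manip.servo_line([*p,.33],speed=.2)
p=at(CH,CA,-.078); manip.servo_line([*p,.33],speed=.2); manip.command_gripper(0.0)
manip.servo_line([*p,.245],speed=.15); st(CH,CA,"dn")
p=at(CH,CA,-.056); r=manip.servo_line([*p,.245],speed=.03,until_force=14); st(CH,CA,str(r)); manip.hold(.1); st(CH,CA)
p=at(CH,CA,-.08); manip.servo_line([*p,.245],speed=.15); manip.servo_line([*p,.36],speed=.25)
p=at(CH,CA,-.10); manip.move_ptp([*p,.37],Q(CA)); manip.command_gripper(1.0);manip.hold(.1)
c=cap("wrist","ch5"); i=c["img"][0:200,240:400]; i=cv2.resize(i,None,fx=3,fy=3,interpolation=cv2.INTER_CUBIC)[:,:,::-1]
cv2.imwrite("pics/ch5z.png",np.clip(i.astype(float)*1.5,0,255).astype(np.uint8)); print(manip.read_state()["time"])
E
```

```text
open t 39.17 loc mm [-34.3  -0.4 244.8] F [-0.4  0.1 -0.1] M [-0.08  0.16  0.04] gw 91.0
dn t 42.2 loc mm [-7.770e+01  2.000e-01  2.456e+02] F [-0.1 -0.6  0.2] M [-0.05  0.16 -0.03] gw 0.6
True t 42.73 loc mm [-6.36e+01 -1.00e-01  2.45e+02] F [ 0.3 -0.4 -0.1] M [-0.12  0.14  0.04] gw 0.3
 t 42.83 loc mm [-6.370e+01 -1.000e-01  2.449e+02] F [-0.2 -0.6  0.3] M [-0.01  0.17  0.02] gw 0.1
45.4833
```

View pics/ch5z.png

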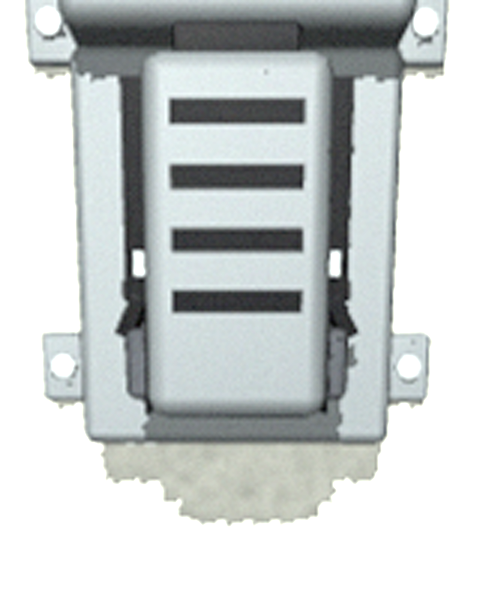

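```bash
python3 - <<'E'
from h import *
c=cap("side","end_s"); cap("top","end_t")
E
```

```text
(no output)
```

View pics/end_t.png

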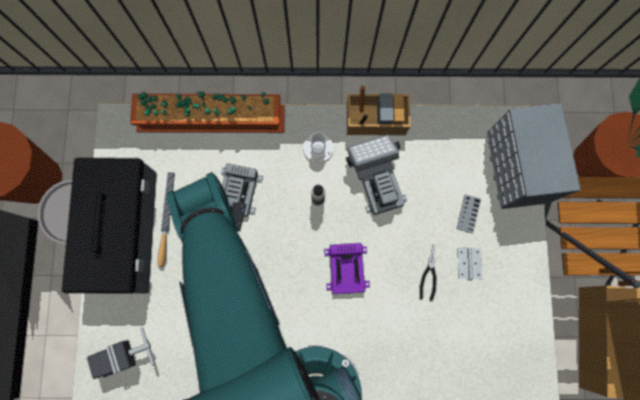

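View pics/end_s.png

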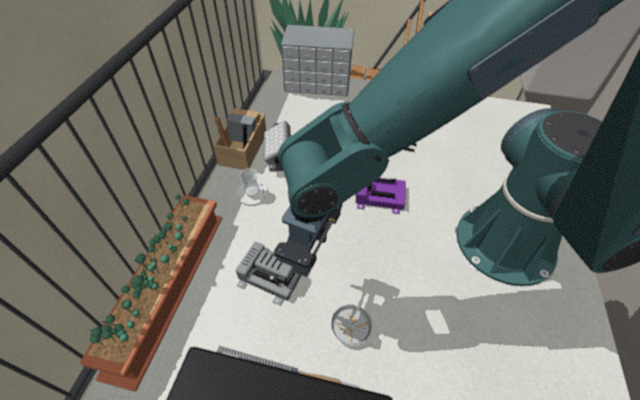

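The top view shows the charged pack on the lamp (about 382,188). The can (318,195), glass, gauge, pliers, hinge and rasp are where they were at the start. The side view shows the flat pack on the charger (267,262) and the tray unmoved at 352,326.

```bash
python3 - <<'E'
from h import *
manip.hand_in(); print(manip.read_state()["time"])
E
```

```text
the job is handed in; nothing more can be done
the job is handed in; nothing more can be done
```

I moved the charged pack from the charger onto the lamp, then slid the flat pack onto the emptied charger. I handed the job in at about 46 s of the allowed 72 s.

- **Sliding on:** I held the catches squeezed while sliding each pack to the stop, then released them. Sideways forces stayed around 1 N or less until the packs met the stops.
- **Home:** I pushed on each pack's rear with closed fingers until the force changed by 14 N. Contact came within 0.5 mm of the home position on both docks: 63.8 mm behind the home origin on the lamp and 63.6 mm on the charger, where 64 mm was expected.
- **Catches:** The wrist pictures after release show all four catch noses sprung out behind the keepers, as the charged pack's were at the start. I did no pull test.
- **Other items:** In the last top and side pictures nothing else on the table appears to have moved. This was judged by eye, not measured.

One mismatch: a first image reading of the charged pack's rear edge was about 2.6 mm off the charger's pose. The force readings when gripping and sliding it off confirmed the charger pose sideways, so I kept that pose.

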